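Empty the last sweets from a shaker

ROBOT

A 6-joint arm with a two-finger parallel gripper is mounted at the origin on the work surface. World frame = base frame: x ahead of the robot, y to its left, z up, the work surface at z = 0. Lengths are in m, angles in rad, forces in N, time in s.
With the tool pointing down it reaches from about 0.4 to 0.825 m from the base axis. Payload 7 kg.
Tool frame: the origin (TCP) lies at the very end of the fingers, on their centre line; the grasp point (between the pads) lies arm.grip_point_offset behind it (arm.grip_point_offset is the distance from the TCP to the grasp point, in m); z points along the fingers, y is the line along which they close (so a half turn about z gives the same grasp; the last joint's range is limited). The gripper opens to 88 mm and grips with 3 to 60 N. Pads are 19 mm wide; open, the fingers measure 130 mm over their backs; the gripper's body (78 mm by 193 mm) begins 47 mm behind the grasp point.
Start: joints at [1.594, 0.359, 0.012, 0, -1.224, -0.288], TCP at [0.177, 0.651, 0.187] pointing down, gripper open.
Joint ranges: [-3.07, 3.07], [-1.43, 2.12], [-1.02, 1.25], [-3.03, 1.67], [-3.05, -0], [-3.03, 3.03]. Speed limits (rad/s): [2.39, 2.39, 3.01, 3.14, 3.14, 3.14].

INTERFACE

Orientations are given as [roll, pitch, yaw] about the fixed x, y, z axes, in that order (R = Rz(yaw) Ry(pitch) Rx(roll)).
In Python, from station import arm gives the robot as it stands.
- The arm moves only by the shell command python3 -m crank 'ROWS' [OPENING] [FORCE]. ROWS is JSON, a list of rows, each an object of numbers: "dx", "dy", "dz": the shift along the tool's x, y, z in cm; "wx", "wy", "wz": the turn, a rotation vector about the tool's x, y, z in degrees. A call has exactly 10 rows; each row is the pose to reach, as a shift and turn from the pose commanded when the call began, along the tool's axes at that moment; what a row does not reach only later rows make up. A row lasts 1/8 s, in which the tool goes at most 62.5 mm and 10.7 degrees, less where a joint would pass 70% of its speed; a pose out of reach is approached as far as the arm can. A call with a gripper value outside its range is refused whole. OPENING is the finger opening in cm, from 0 to 8.76, set as the call begins (- or left out, the last holds). The fingers move at their own pace and stop on an object; FORCE is the grip in N (left out, the last holds). Time passes only in rows, so rows that repeat a pose let the fingers close, or fill a call up. It gives the time, the measured TCP pose, the force, the opening and the grip force at its end, in the units of the state.
- arm.get_state(): the state, without advancing time (a new reading comes with each control period).
- arm.grab_frame(name): name is "scene" or "top" or "wrist"; returns the picture (400x640x3 uint8, red, green, blue); there is no depth.
- arm.calibration(name): a dict with "fx", "fy", "cx", "cy" (pixels), "dist_coeffs" ([k1, k2, p1, p2, k3] as OpenCV has them; the pictures are not rectified), "world_from_camera" (4x4, takes a point from camera to world coordinates). Camera axes: x right, y down, z forward; pixel columns grow to the right and rows downward; lengths in m; the calibration is good to about 2 mm. A picture is of the moment at which its call begins: read the wrist's pose just before it. calibration takes no time and is no camera call; for the wrist camera it gives the pose at the moment of the call.
- arm.job_done(): hands the job in; it is judged then, once.
Trained networks look in the newest picture that a camera, given by its name, has taken for a name from the list of things; names that differ only in an ending like _2 or _b are one class to them, and where a whole thing is asked for, a point or a joint stands for the part that bears it (a point fixed in the world has none). Each returns a list of dicts, best first, with "confidence" (0 to 1); they miss things now and then, are a little off and sometimes report something else, mostly with a low value. They report only what shows in the picture. A call takes as long as a camera call. They do not tell look-alikes from the thing itself.
- arm.find_in(camera, query): "centre" ([x, y, z] in m, in world coordinates, good to about 4 mm: the middle of the surface that is visible of it).
- arm.masks_of(camera, query): "pixels" (400x640 bool, what is visible of it).
- arm.mark_of(camera, query): "centre" ([x, y, z] in m, in world coordinates, good to about 4 mm: a listed point, or the origin of a listed thing).
The state is a dict: "t": time; "q": joint angles; "qd": joint speeds; "joint_efforts": joint torques, N m; "eef_pos": TCP position; "ee_rot": TCP orientation; "force": force on the tool from outside, world axes, zero at the start; "moment": the same for the moment, N m; "width": finger opening in m; "gripper_force": force on a finger pad.
Only numpy, scipy, OpenCV 4.12 (cv2) and the standard library are available. Lean on these libraries where they do the work, as an engineer would, in place of code of your own. Each camera call takes 0.05 s, during which the arm holds its last target. There are 200 camera calls.

TASK

Unscrew the yellow perforated cap from the sweet shaker while it stands on the counter and lay the cap on the cork mat. Then pour all three leftover sweets out of the shaker's wide mouth into the pink carton, and stand the empty shaker upright on the counter again. Do not disturb the other goods.

Things in the scene. Friction and masses are not known exactly. Their poses are not given: they have to be found in the camera images.
- shaker: clear round plastic jar, loose, about 280 g, 55 mm outer diameter, 95 mm tall (2.5 mm wall, 5 mm floor, 50 mm mouth), straight inside with no lip; origin at the centre of its underside, z along its axis to the mouth. Two lugs and two stops (out to 65 mm diameter) lie 77 to 88 mm up; grip its plain side below 74 mm.
- shaker_mouth (a point): centre of the shaker's rim, 95 mm above its underside, z along the jar's axis out of the mouth
- cap: yellow perforated lug cap, loose, 35 g: skirt 74 mm across and 22 mm tall, crown above it. Origin at the centre of the skirt's underside, z up; closed, it is 76 mm above the shaker's underside and has the shaker's yaw (within 2 deg). Turn it counter-clockwise seen from above by 60 to 90 deg (stop at about 90) without pressing, then lift it straight off; unturned it cannot come off.
- cap_grip (a point): middle of the cap's round grip crown (44 mm diameter, 20 mm tall, top 10 mm above this point; the wider skirt begins 10 mm below it), on the axis, 32 mm above the skirt's underside. The cap turns easily: the free-standing jar hardly turns with it.
- sweet0: the red sweet's body, see point sweet0_center
- sweet0_center (a point): centre of the red sweet, a hard 22 mm ball, 11 g, loose on the shaker's floor at the start, free to roll
- sweet1_center (a point): centre of the green sweet, 22 mm ball, 11 g
- sweet2_center (a point): centre of the orange sweet, 22 mm ball, 11 g
- carton: open-topped pink carton, loose, 400 g, 150 x 150 mm outside, 60 mm tall, 5 mm walls and floor; origin at the centre of its underside, z up. To the robot's left or right of the shaker
- mat: square cork mat fixed to the counter, 140 x 140 mm, 4 mm thick; origin at the centre of its underside, on the other side of the shaker from the carton
- soap_bar: gold soap bar, 55 x 85 x 28 mm; a bystander, loose, to be left alone; origin at the centre of its underside
- biscuit_pack: red biscuit pack, 50 x 110 x 30 mm; a bystander, loose, to be left alone; origin at the centre of its underside
- tea_box: green tea box, 60 x 90 x 80 mm; a bystander, loose, to be left alone; origin at the centre of its underside
- drink_can: drink can, 66 mm diameter, 115 mm tall; a bystander, loose, to be left alone; origin at the centre of its underside
- jam_jar: amber jar with white lid, 64 mm diameter, 85 mm tall; a bystander, loose, to be left alone; origin at the centre of its underside
- coin_dish: white dish, 90 mm diameter, 25 mm tall; a bystander, loose, to be left alone; origin at the centre of its underside
- sweet1: the green sweet's body, see point sweet1_center
- sweet2: the orange sweet's body, see point sweet2_center
Not all that is in view belongs to the job. Leave any purple look-alike of the shaker alone. Of the things that look like the cap, the larger one is meant.

How it is judged:
By the outcome, as a careful person would: the job done as asked, in the order asked, and still so for the second after the job is handed in, with the robot touching nothing.
It also fails if it takes over 56 s, if anything falls off the work surface, if the arm or the gripper's body presses on something with over 40 N, if the wrist force passes 120 N, or if a joint passes its speed limit or range.

## Working session

There is one attempt and no reset: what is moved stays moved. The work goes in short steps, Python scripts to look and compute and a shell command to move; the robot and the scene stay as the last step left them, time stands still between calls to the robot, and variables do not carry over. Pictures are saved under pics/ and viewed, at most 10 in all, crops included, and the job is handed in when it is done.

```bash
ls; mkdir -p pics
python3 - <<'E'
from station import arm
import cv2,numpy as np
s=arm.get_state();print(s['t'],s['eef_pos'],s['ee_rot'],s['width'],arm.grip_point_offset)
for c in ['scene','top']:
    im=arm.grab_frame(c);cv2.imwrite(f'pics/{c}0.png',im[...,::-1])
    for q in ['shaker','shaker_mouth','cap','cap_grip','carton','mat','jam_jar','drink_can','tea_box','coin_dish','soap_bar','biscuit_pack']:
        r=arm.mark_of(c,q);print(c,q,[(np.round(d['centre'],3).tolist(),round(d['confidence'],2)) for d in r[:3]])
E
```

```text
pics
0.0 [0.17653107 0.65093352 0.18579429] [ 3.13991819e+00 -1.49453952e-04 -2.64947675e-01] 0.08756070360582612 0.0188
scene shaker [([0.6, 0.002, 0.004], 0.75), ([0.7, 0.243, 0.006], 0.56), ([0.39, 0.134, -0.0], 0.15)]
scene shaker_mouth [([0.701, 0.242, 0.098], 0.68)]
scene cap [([0.492, -0.034, 0.001], 0.79), ([0.601, 0.006, 0.076], 0.62)]
scene cap_grip [([0.488, -0.035, 0.02], 0.78), ([0.601, 0.004, 0.005], 0.75), ([0.599, 0.002, 0.107], 0.57)]
scene carton [([0.538, -0.25, -0.003], 0.91)]
scene mat [([0.558, 0.238, -0.005], 0.82)]
scene jam_jar [([0.777, 0.149, -0.001], 0.77)]
scene drink_can [([0.776, -0.005, -0.005], 0.9)]
scene tea_box [([0.767, -0.114, -0.001], 0.89)]
scene coin_dish [([0.389, 0.135, -0.0], 0.72)]
scene soap_bar [([0.405, 0.008, -0.002], 0.64)]
scene biscuit_pack [([0.394, -0.12, 0.001], 0.78)]
top shaker [([0.701, 0.24, -0.0], 0.67)]
top shaker_mouth [([0.699, 0.249, 0.096], 0.92), ([0.778, 0.149, 0.001], 0.57)]
top cap [([0.595, 0.005, 0.077], 0.8), ([0.488, -0.033, 0.001], 0.58)]
top cap_grip [([0.601, -0.0, 0.11], 0.77), ([0.492, -0.036, 0.023], 0.64)]
top carton [([0.543, -0.255, -0.002], 0.63)]
top mat [([0.552, 0.237, 0.0], 0.57), ([0.777, 0.146, 0.002], 0.35)]
top jam_jar [([0.775, 0.148, 0.002], 0.79), ([0.598, 0.004, 0.075], 0.55)]
top drink_can [([0.775, -0.007, -0.001], 0.73)]
top tea_box [([0.772, -0.112, -0.003], 0.63)]
top coin_dish [([0.393, 0.136, -0.002], 0.75)]
top soap_bar [([0.4, 0.003, -0.0], 0.77)]
top biscuit_pack []
```

View pics/scene0.png

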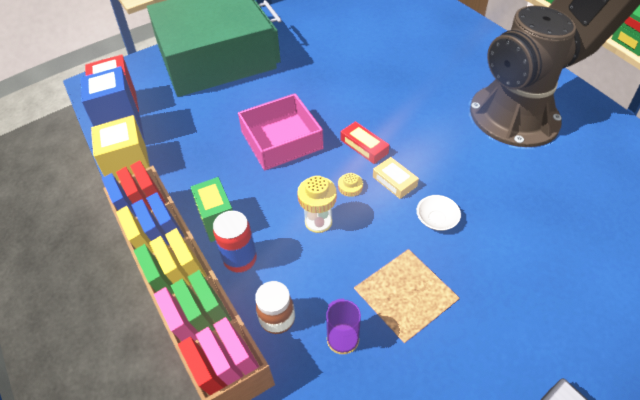

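View pics/top0.png

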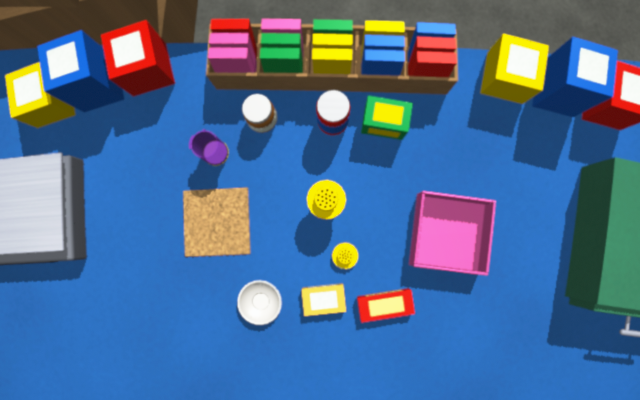

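The pictures show the shaker with its large cap at scene (318,195) and top (326,200). The small decoy cap is at top (345,256), the mat at (216,221), the carton at (454,232) and the purple look-alike at (210,150). Both views agree on the shaker (0.600, 0.003), so I'll move above it and refine with the wrist camera.

```bash
cat > h.py <<'E'
from station import arm
import numpy as np
from scipy.spatial.transform import Rotation as Ro
def to(p,R,p0=None,R0=None):
    "shift cm and rotvec deg from current pose to p,R"
    s=arm.get_state()
    p0=s['eef_pos'] if p0 is None else np.array(p0)
    R0=Ro.from_euler('xyz',s['ee_rot']) if R0 is None else R0
    print('cm',np.round(R0.inv().apply(np.array(p)-p0)*100,2),'deg',np.round((R0.inv()*R).as_rotvec(degrees=True),1))
def down(yaw): return Ro.from_euler('xyz',[np.pi,0,yaw])
def st():
    s=arm.get_state()
    print('t',round(s['t'],2),'p',np.round(s['eef_pos'],4),'r',np.round(s['ee_rot'],3),'q',np.round(s['q'],3),'F',np.round(s['force'],1),'w',round(s['width'],4),'g',round(s['gripper_force'],1))
def look(c,qs,n=3):
    arm.grab_frame(c)
    for q in qs: print(c,q,[(np.round(d['centre'],3).tolist(),round(d['confidence'],2)) for d in arm.mark_of(c,q)[:n]])
E
python3 -c "
from h import *
to([.600,.0035,.16],down(-1.35))"
python3 -m crank '[{"dx":5.8,"dy":5.1,"dz":0,"wz":6},{"dx":11.6,"dy":10.3,"dz":0,"wz":12},{"dx":17.4,"dy":15.4,"dz":0,"wz":19},{"dx":23.2,"dy":20.6,"dz":0,"wz":25},{"dx":29,"dy":25.7,"dz":0.5,"wz":31},{"dx":34.8,"dy":30.9,"dz":1,"wz":37},{"dx":40.6,"dy":36,"dz":1.5,"wz":44},{"dx":46.4,"dy":41.2,"dz":2,"wz":50},{"dx":52.2,"dy":46.3,"dz":2.3,"wz":56},{"dx":57.8,"dy":51.4,"dz":2.6,"wz":62}]' 8.76
python3 -c "
from h import *
st()
to([.600,.0035,.16],down(-1.35))"
```

```text
cm [57.81 51.46  2.68] deg [ 0.  -0.  62.2]
t 1.3 p [0.1767 0.6514 0.1867] r [ 3.142 -0.    -0.265] q [ 1.594  0.359  0.012  0.    -1.224 -0.288] F [-0.8 -1.4  0.6] w 0.0877 g 0.0
cm [57.81 51.46  2.68] deg [ 0.  -0.  62.2]$[0]: bad value
```

```bash
python3 -m crank '[{"dx":4.5,"dy":4.0,"wz":5},{"dx":9,"dy":8,"wz":10},{"dx":13.5,"dy":12,"wz":15},{"dx":18,"dy":16,"wz":20},{"dx":22.5,"dy":20,"wz":25},{"dx":27,"dy":24,"wz":30},{"dx":31.5,"dy":28,"wz":35},{"dx":36,"dy":32,"wz":40},{"dx":40.5,"dy":36,"wz":45},{"dx":45,"dy":40,"wz":50}]' 8.76
python3 -c "
from h import *
st()
to([.600,.0035,.16],down(-1.35))"
```

```text
t 1.3 p [0.1767 0.6514 0.1867] r [ 3.142 -0.    -0.265] q [ 1.594  0.359  0.012  0.    -1.224 -0.288] F [-0.8 -1.4  0.6] w 0.0877 g 0.0
cm [57.81 51.46  2.68] deg [ 0.  -0.  62.2]$[0]: bad value
```

```bash
python3 -m crank '[{"dx":5.8,"dy":5.1,"dz":0,"wx":0,"wy":0,"wz":6},{"dx":11.6,"dy":10.3,"dz":0,"wx":0,"wy":0,"wz":12},{"dx":17.4,"dy":15.4,"dz":0,"wx":0,"wy":0,"wz":19},{"dx":23.2,"dy":20.6,"dz":0,"wx":0,"wy":0,"wz":25},{"dx":29,"dy":25.7,"dz":0.5,"wx":0,"wy":0,"wz":31},{"dx":34.8,"dy":30.9,"dz":1,"wx":0,"wy":0,"wz":37},{"dx":40.6,"dy":36,"dz":1.5,"wx":0,"wy":0,"wz":44},{"dx":46.4,"dy":41.2,"dz":2,"wx":0,"wy":0,"wz":50},{"dx":52.2,"dy":46.3,"dz":2.3,"wx":0,"wy":0,"wz":56},{"dx":57.8,"dy":51.4,"dz":2.6,"wx":0,"wy":0,"wz":62}]' 8.7
python3 -c "
from h import *
st()
to([.600,.0035,.16],down(-1.35))"
```

```text
t: 2.55
eef_pos: [0.5199, 0.1273, 0.1682]
ee_rot: [-3.141, 0.0, -1.35]
force: [0.8, 1.8, 0.6]
width: 0.0871
gripper_force: 0.0
t 2.55 p [0.5199 0.1273 0.1682] r [-3.141  0.    -1.35 ] q [ 0.607  0.142 -0.324  0.    -1.104 -0.386] F [0.8 1.8 0.6] w 0.0871 g 0.0
cm [13.84 -5.1   0.82] deg [-0.1  0.   0. ]
```

```bash
python3 -m crank '[{"dx":5.2,"dy":-1.9,"dz":0.2,"wx":0,"wy":0,"wz":0},{"dx":10.4,"dy":-3.8,"dz":0.4,"wx":0,"wy":0,"wz":0},{"dx":13.8,"dy":-5.1,"dz":0.8,"wx":0,"wy":0,"wz":0},{"dx":13.8,"dy":-5.1,"dz":0.8,"wx":0,"wy":0,"wz":0},{"dx":13.8,"dy":-5.1,"dz":0.8,"wx":0,"wy":0,"wz":0},{"dx":13.8,"dy":-5.1,"dz":0.8,"wx":0,"wy":0,"wz":0},{"dx":13.8,"dy":-5.1,"dz":0.8,"wx":0,"wy":0,"wz":0},{"dx":13.8,"dy":-5.1,"dz":0.8,"wx":0,"wy":0,"wz":0},{"dx":13.8,"dy":-5.1,"dz":0.8,"wx":0,"wy":0,"wz":0},{"dx":13.8,"dy":-5.1,"dz":0.8,"wx":0,"wy":0,"wz":0}]' 8.7
python3 -c "
from h import *
import cv2
st()
look('wrist',['cap','cap_grip','shaker'])
cv2.imwrite('pics/w1.png',arm.grab_frame('wrist')[...,::-1])
for c in ['wrist','top','scene']:
  arm.grab_frame(c)
  for m in arm.masks_of(c,'cap')[:2]:
    v,u=np.nonzero(m['pixels']);print(c,m['confidence'],u.min(),u.max(),v.min(),v.max())
to([.600,.0035,.102],down(-1.35))"
```

```text
t: 3.8
eef_pos: [0.5992, 0.0059, 0.1599]
ee_rot: [-3.142, 0.0, -1.347]
force: [0.6, -0.5, -0.1]
width: 0.0872
gripper_force: 0.0
t 3.8 p [0.5992 0.0059 0.1599] r [-3.142  0.    -1.347] q [ 0.336  0.254 -0.2   -0.    -1.117 -0.112] F [ 0.6 -0.5 -0.1] w 0.0872 g 0.0
wrist cap [([0.601, 0.002, 0.075], 0.69), ([0.492, -0.036, -0.003], 0.6), ([0.391, -0.122, -0.003], 0.54)]
wrist cap_grip [([0.494, -0.033, 0.023], 0.98), ([0.598, 0.002, 0.11], 0.75)]
wrist shaker [([0.39, -0.12, -0.002], 0.17)]
wrist 0.82 406 462 139 192
wrist 0.66 519 616 35 163
top 0.89 332 357 250 268
top 0.5 319 339 212 219
scene 0.75 338 362 173 195
scene 0.66 299 336 176 211
cm [ 0.24 -0.03  5.78] deg [0.  0.  0.2]
```

View pics/w1.png

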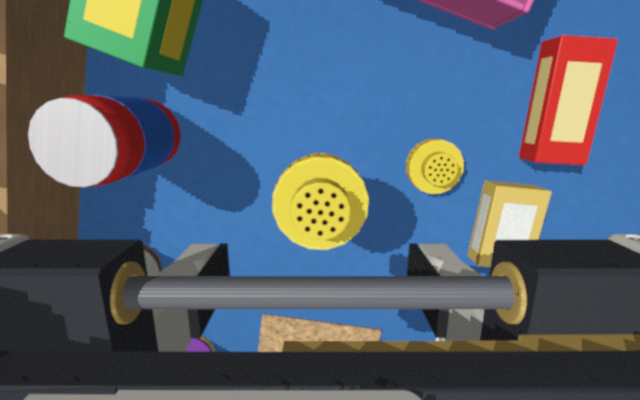

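The wrist view shows the large cap at (320,205) between the fingers, the decoy at (435,167) and the can on the left. I'll check the crown top against its projection before descending.

```bash
cat >> h.py <<'E'
import cv2
def ray_at(c,uv,z):
    k=arm.calibration(c);K=np.array([[k['fx'],0,k['cx']],[0,k['fy'],k['cy']],[0,0,1]])
    n=cv2.undistortPoints(np.array([[uv]],float),K,np.array(k['dist_coeffs']))[0,0]
    T=np.array(k['world_from_camera']);d=T[:3,:3]@[n[0],n[1],1];o=T[:3,3]
    return o+d*(z-o[2])/d[2]
def proj(c,P):
    k=arm.calibration(c);K=np.array([[k['fx'],0,k['cx']],[0,k['fy'],k['cy']],[0,0,1]])
    T=np.linalg.inv(np.array(k['world_from_camera']))
    return cv2.projectPoints(np.array([P],float),cv2.Rodrigues(T[:3,:3])[0],T[:3,3],K,np.array(k['dist_coeffs']))[0][0,0]
E
python3 -c "
from h import *
print(ray_at('wrist',(320,211),.118),ray_at('wrist',(320,202),.098))
print(ray_at('top',(327,199),.118),ray_at('top',(326.5,199),.098))
"
```

```text
[0.59905069 0.00479764 0.118     ] [0.59923203 0.00350174 0.098     ]
[0.59606161 0.00424774 0.118     ] [0.59768231 0.00535048 0.098     ]
```

```bash
python3 -m crank '[{"dx":0,"dy":0,"dz":2.0,"wx":0,"wy":0,"wz":0},{"dx":0,"dy":0,"dz":4.0,"wx":0,"wy":0,"wz":0},{"dx":0,"dy":0,"dz":5.2,"wx":0,"wy":0,"wz":0},{"dx":0,"dy":0,"dz":5.8,"wx":0,"wy":0,"wz":0},{"dx":0,"dy":0,"dz":5.8,"wx":0,"wy":0,"wz":0},{"dx":0,"dy":0,"dz":5.8,"wx":0,"wy":0,"wz":0},{"dx":0,"dy":0,"dz":5.8,"wx":0,"wy":0,"wz":0},{"dx":0,"dy":0,"dz":5.8,"wx":0,"wy":0,"wz":0},{"dx":0,"dy":0,"dz":5.8,"wx":0,"wy":0,"wz":0},{"dx":0,"dy":0,"dz":5.8,"wx":0,"wy":0,"wz":0}]' 5.4 20
python3 -m crank '[{"dx":0,"dy":0,"dz":0,"wx":0,"wy":0,"wz":0},{"dx":0,"dy":0,"dz":0,"wx":0,"wy":0,"wz":0},{"dx":0,"dy":0,"dz":0,"wx":0,"wy":0,"wz":-10},{"dx":0,"dy":0,"dz":0,"wx":0,"wy":0,"wz":-20},{"dx":0,"dy":0,"dz":0,"wx":0,"wy":0,"wz":-30},{"dx":0,"dy":0,"dz":0,"wx":0,"wy":0,"wz":-40},{"dx":0,"dy":0,"dz":0,"wx":0,"wy":0,"wz":-50},{"dx":0,"dy":0,"dz":0,"wx":0,"wy":0,"wz":-60},{"dx":0,"dy":0,"dz":0,"wx":0,"wy":0,"wz":-70},{"dx":0,"dy":0,"dz":0,"wx":0,"wy":0,"wz":-78}]' 4.0 20
python3 -c "
from h import *
st()"
```

```text
t: 5.6
eef_pos: [0.5992, 0.0058, 0.1019]
ee_rot: [-3.141, 0.0, -1.347]
force: [0.2, 0.7, 0.3]
width: 0.054
gripper_force: 0.0
t: 6.85
eef_pos: [0.5992, 0.0058, 0.1018]
ee_rot: [3.142, 0.0, 0.02]
force: [-0.6, -0.5, -0.1]
width: 0.0401
gripper_force: 0.0
t 6.85 p [0.5992 0.0058 0.1018] r [3.142 0.    0.02 ] q [ 0.335  0.303 -0.275  0.    -0.993  1.255] F [-0.6 -0.5 -0.1] w 0.0401 g 0.0
```

```bash
python3 -c "
from h import *
a=arm.grab_frame('wrist');b=arm.grab_frame('scene')
cv2.imwrite('pics/w2.png',np.vstack([cv2.resize(b[130:270,220:440],(640,407))[:,:], a[100:280]])[...,::-1])
look('scene',['cap','cap_grip','shaker'])
look('top',['cap','cap_grip','shaker'])
"
```

```text
scene cap [([0.601, 0.007, 0.075], 0.97), ([0.492, -0.032, 0.004], 0.66)]
scene cap_grip [([0.488, -0.033, 0.02], 0.82), ([0.602, 0.002, 0.108], 0.59)]
scene shaker [([0.602, -0.0, 0.003], 0.91), ([0.7, 0.243, 0.001], 0.73)]
top cap [([0.493, -0.036, -0.002], 0.94), ([0.397, 0.001, -0.004], 0.35)]
top cap_grip [([0.494, -0.036, 0.021], 0.58)]
top shaker [([0.7, 0.241, -0.001], 0.9)]
```

View pics/w2.png

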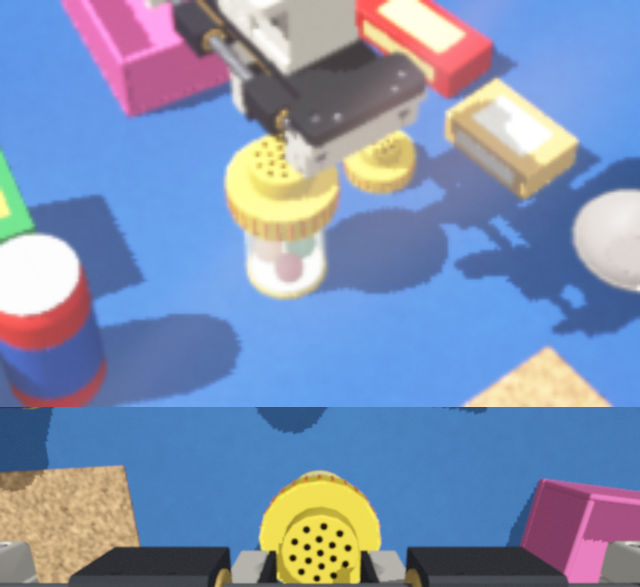

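```bash
python3 -c "
from h import *
s=arm.get_state();p=s['eef_pos']
print('tcp',proj('wrist',p),proj('scene',p),'crown ray',ray_at('wrist',(320,241),.118),ray_at('wrist',(320,241),.108), ray_at('scene',(313,182),.118))
k=arm.calibration('wrist');print(k['fx'],k['cx'],k['cy'],np.round(k['world_from_camera'],3))
print(s['moment'],s['joint_efforts'])
a=arm.grab_frame('wrist');b=arm.grab_frame('scene')
cv2.imwrite('pics/w3.png',np.vstack([cv2.resize(b[140:240,250:410],(640,400),interpolation=cv2.INTER_CUBIC)[:290],cv2.resize(a[195:300,200:440],(640,280))])[...,::-1])
"
```

```text
tcp [318.82880679 234.36886066] [315.5611687  189.52675539] crown ray [0.60126641 0.00522542 0.118     ] [0.59737624 0.00510598 0.108     ] [ 6.00210695e-01 -5.82779503e-04  1.18000000e-01]
351.99915047624376 317.9241380027242 205.66164980783464 [[ 0.014 -0.963 -0.268  0.672]
 [-1.    -0.014 -0.004  0.007]
 [ 0.     0.268 -0.963  0.301]
 [ 0.     0.     0.     1.   ]]
[-0.07658442 -0.04291252  0.02555947] [ 1.65353100e-03 -5.07576442e+01  2.61905658e+01  6.15398794e+00
  8.61533429e-02 -2.32774881e-02]
```

View pics/w3.png

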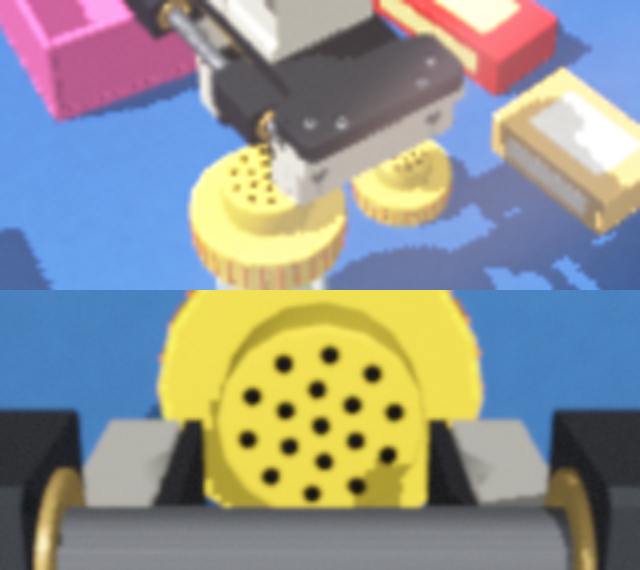

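```bash
python3 -m crank '[{"dx":0,"dy":0,"dz":0,"wx":0,"wy":0,"wz":0},{"dx":0,"dy":0,"dz":0,"wx":0,"wy":0,"wz":0},{"dx":0,"dy":0,"dz":0,"wx":0,"wy":0,"wz":0},{"dx":0,"dy":0,"dz":0,"wx":0,"wy":0,"wz":0},{"dx":0,"dy":0,"dz":0,"wx":0,"wy":0,"wz":0},{"dx":0,"dy":0,"dz":0,"wx":0,"wy":0,"wz":0},{"dx":0,"dy":0,"dz":0,"wx":0,"wy":0,"wz":0},{"dx":0,"dy":0,"dz":0,"wx":0,"wy":0,"wz":0},{"dx":0,"dy":0,"dz":0,"wx":0,"wy":0,"wz":0},{"dx":0,"dy":0,"dz":0,"wx":0,"wy":0,"wz":0}]' 3.4 20
python3 -c "
from h import *
for y in (-.02,.02): print(proj('wrist',[.599,.0058+y,.102]),proj('wrist',[.599,.0058+y,.14]),proj('scene',[.599,.0058+y,.102]),proj('scene',[.5985,.0038+y,.118]))
cv2.imwrite('pics/w4.png',cv2.resize(arm.grab_frame('scene')[140:240,250:410],(640,400),interpolation=cv2.INTER_CUBIC)[...,::-1])
"
```

```text
t: 8.7
eef_pos: [0.5992, 0.0058, 0.1018]
ee_rot: [-3.142, -0.0, 0.014]
force: [-0.6, -0.3, -0.2]
width: 0.0337
gripper_force: 0.0
[352.1730467  235.26698964] [359.36502874 261.99216796] [310.07972623 182.83848981] [309.39021977 176.49561818]
[285.46085653 234.33158106] [278.66227126 260.88679292] [321.35384682 196.15078357] [320.78182781 189.81280076]
```

View pics/w4.png

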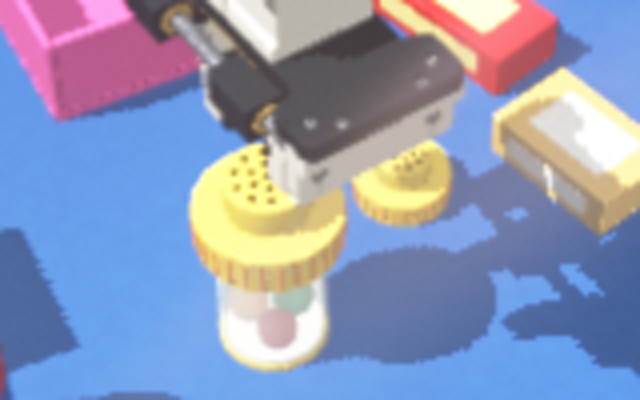

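```bash
python3 -c "
from h import *
for y in (.035,.045):
  for z in (.10,.12,.14,.16): print(y,z,proj('scene',[.609,y,z]),proj('wrist',[.609,y-.012,z]))
"
```

```text
0.035 0.1 [319.52999034 202.30654559] [290.28321339 217.47147427]
0.035 0.12 [319.22609387 195.41010577] [287.50059805 228.53523423]
0.035 0.14 [318.91221983 188.27312214] [284.09428576 242.08121715]
0.035 0.16 [318.58793605 180.88427595] [279.82851257 259.04875257]
0.045 0.1 [322.44532273 205.79783997] [273.53341405 217.23216452]
0.045 0.12 [322.1896902  198.91970577] [269.06067313 228.27299007]
0.045 0.14 [321.92549454 191.79947056] [263.58549352 241.7909058 ]
0.045 0.16 [321.65235395 184.42560193] [256.72903738 258.72316098]
```

```bash
python3 -m crank '[{"dx":0,"dy":0,"dz":0,"wx":0,"wy":0,"wz":10},{"dx":0,"dy":0,"dz":0,"wx":0,"wy":0,"wz":20},{"dx":0,"dy":0,"dz":0,"wx":0,"wy":0,"wz":30},{"dx":0,"dy":0,"dz":0,"wx":0,"wy":0,"wz":40},{"dx":0,"dy":0,"dz":0,"wx":0,"wy":0,"wz":50},{"dx":0,"dy":0,"dz":0,"wx":0,"wy":0,"wz":60},{"dx":0,"dy":0,"dz":0.5,"wx":0,"wy":0,"wz":70},{"dx":0,"dy":0,"dz":1.0,"wx":0,"wy":0,"wz":78},{"dx":0,"dy":0,"dz":1.5,"wx":0,"wy":0,"wz":78},{"dx":0,"dy":0,"dz":1.8,"wx":0,"wy":0,"wz":78}]' 5.6 20
python3 -c "
from h import *
st()
cv2.imwrite('pics/w5.png',np.hstack([cv2.resize(arm.grab_frame('scene')[140:240,250:360],(440,400),interpolation=cv2.INTER_CUBIC),arm.grab_frame('wrist')[:,140:500]])[...,::-1])
"
```

```text
t: 10.0
eef_pos: [0.5991, 0.0058, 0.0835]
ee_rot: [3.141, -0.0, -1.344]
force: [0.5, 0.8, 1.2]
width: 0.0558
gripper_force: 0.0
t 10.0 p [0.5991 0.0058 0.0835] r [ 3.141 -0.    -1.344] q [ 0.335  0.321 -0.297 -0.    -0.954 -0.109] F [0.5 0.8 1.2] w 0.0558 g 0.0
```

View pics/w5.png

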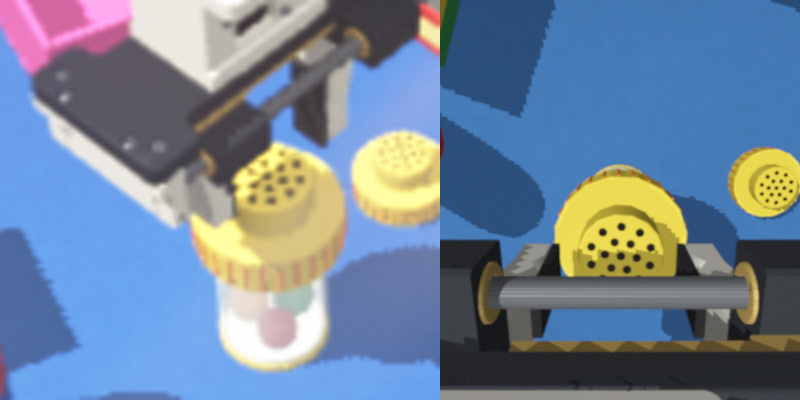

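```bash
python3 -c "
from h import *
for x in (.627,.645):
  for z in (.09,.105,.12,.135): print(x,z,proj('scene',[x,.014,z])*4-[1000,560])
"
python3 -m crank '[{"dx":0,"dy":0,"dz":0.3,"wx":0,"wy":0,"wz":0},{"dx":0,"dy":0,"dz":0.6,"wx":0,"wy":0,"wz":0},{"dx":0,"dy":0,"dz":0.9,"wx":0,"wy":0,"wz":0},{"dx":0,"dy":0,"dz":1.0,"wx":0,"wy":0,"wz":0},{"dx":0,"dy":0,"dz":1.0,"wx":0,"wy":0,"wz":0},{"dx":0,"dy":0,"dz":1.0,"wx":0,"wy":0,"wz":0},{"dx":0,"dy":0,"dz":1.0,"wx":0,"wy":0,"wz":0},{"dx":0,"dy":0,"dz":1.0,"wx":0,"wy":0,"wz":0},{"dx":0,"dy":0,"dz":1.0,"wx":0,"wy":0,"wz":0},{"dx":0,"dy":0,"dz":1.0,"wx":0,"wy":0,"wz":0}]' 4.0 20
```

```text
0.627 0.09 [222.5453547  250.39578808]
0.627 0.105 [220.94851569 230.10704528]
0.627 0.12 [219.3141373  209.29917933]
0.627 0.135 [217.64106953 187.9542943 ]
0.645 0.09 [189.81349596 267.04724733]
0.645 0.105 [187.78715887 246.83877009]
0.645 0.12 [185.71301104 226.10826731]
0.645 0.135 [183.58958103 204.83751981]
t: 11.35
eef_pos: [0.6012, 0.0054, 0.078]
ee_rot: [-3.137, -0.002, -1.345]
force: [-7.4, -0.1, 25.7]
width: 0.0401
gripper_force: 13.0
```

```bash
python3 -m crank '[{"dx":0,"dy":0,"dz":-0.7,"wx":0,"wy":0,"wz":0},{"dx":0,"dy":0,"dz":-1.5,"wx":0,"wy":0,"wz":0},{"dx":0,"dy":0,"dz":-1.5,"wx":0,"wy":0,"wz":0},{"dx":0,"dy":0,"dz":-1.5,"wx":0,"wy":0,"wz":0},{"dx":0,"dy":0,"dz":-0.8,"wx":0,"wy":0,"wz":0},{"dx":0,"dy":0,"dz":-0.2,"wx":0,"wy":0,"wz":0},{"dx":0,"dy":0,"dz":0.4,"wx":0,"wy":0,"wz":0},{"dx":0,"dy":0,"dz":0.7,"wx":0,"wy":0,"wz":0},{"dx":0,"dy":0,"dz":0.9,"wx":0,"wy":0,"wz":0},{"dx":0,"dy":0,"dz":0.9,"wx":0,"wy":0,"wz":0}]' 6.4 20
python3 -c "
from h import *
st()
cv2.imwrite('pics/w6.png',np.hstack([cv2.resize(arm.grab_frame('scene')[140:240,250:360],(440,400),interpolation=cv2.INTER_CUBIC),arm.grab_frame('wrist')[:,140:500]])[...,::-1])
"
```

```text
t: 12.6
eef_pos: [0.5992, 0.0058, 0.0648]
ee_rot: [3.141, -0.0, -1.347]
force: [0.9, -0.4, 0.5]
width: 0.0639
gripper_force: 0.0
t 12.6 p [0.5992 0.0058 0.0648] r [ 3.141 -0.    -1.347] q [ 0.335  0.34  -0.317  0.    -0.913 -0.112] F [ 0.9 -0.4  0.5] w 0.0639 g 0.0
```

View pics/w6.png

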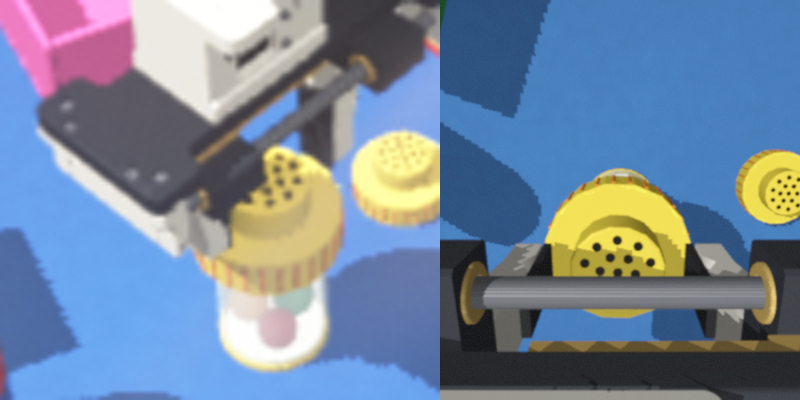

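```bash
python3 -m crank '[{"dx":0,"dy":0,"dz":0,"wx":0,"wy":0,"wz":0},{"dx":0,"dy":0,"dz":0,"wx":0,"wy":0,"wz":0},{"dx":0,"dy":0,"dz":0,"wx":0,"wy":0,"wz":0},{"dx":0,"dy":0,"dz":0,"wx":0,"wy":0,"wz":0},{"dx":0,"dy":0,"dz":0,"wx":0,"wy":0,"wz":-9},{"dx":0,"dy":0,"dz":0,"wx":0,"wy":0,"wz":-19},{"dx":0,"dy":0,"dz":0,"wx":0,"wy":0,"wz":-29},{"dx":0,"dy":0,"dz":0,"wx":0,"wy":0,"wz":-39},{"dx":0,"dy":0,"dz":0,"wx":0,"wy":0,"wz":-49},{"dx":0,"dy":0,"dz":0,"wx":0,"wy":0,"wz":-59}]' 3.6 20
python3 -c "
from h import *
st();print(arm.get_state()['moment'])"
```

```text
t: 13.95
eef_pos: [0.5992, 0.0057, 0.0649]
ee_rot: [3.141, 0.0, -0.311]
force: [-0.7, 1.0, -0.3]
width: 0.0436
gripper_force: 20.0
t 13.95 p [0.5992 0.0057 0.0649] r [ 3.141  0.    -0.311] q [ 0.335  0.34  -0.317  0.    -0.914  0.924] F [-0.7  1.  -0.3] w 0.0436 g 20.0
[0.00253134 0.01745173 0.0056223 ]
```

```bash
python3 -m crank '[{"dx":0,"dy":0,"dz":0,"wx":0,"wy":0,"wz":-9},{"dx":0,"dy":0,"dz":0,"wx":0,"wy":0,"wz":-18},{"dx":0,"dy":0,"dz":0,"wx":0,"wy":0,"wz":-18},{"dx":0,"dy":0,"dz":-0.5,"wx":0,"wy":0,"wz":-18},{"dx":0,"dy":0,"dz":-1.0,"wx":0,"wy":0,"wz":-18},{"dx":0,"dy":0,"dz":-1.5,"wx":0,"wy":0,"wz":-18},{"dx":0,"dy":0,"dz":-2.0,"wx":0,"wy":0,"wz":-18},{"dx":0,"dy":0,"dz":-2.5,"wx":0,"wy":0,"wz":-18},{"dx":0,"dy":0,"dz":-3.0,"wx":0,"wy":0,"wz":-18},{"dx":0,"dy":0,"dz":-3.0,"wx":0,"wy":0,"wz":-18}]' 3.6 20
python3 -c "
from h import *
st();look('scene',['shaker_mouth','shaker','cap'])
a=arm.masks_of('scene','shaker')
for m in a[:2]: 
  v,u=np.nonzero(m['pixels']);print(m['confidence'],u.min(),u.max(),v.min(),v.max())"
```

```text
t: 15.2
eef_pos: [0.5995, 0.0059, 0.0953]
ee_rot: [-3.141, -0.001, -0.003]
force: [-0.5, -0.2, -0.4]
width: 0.0432
gripper_force: 20.0
t 15.2 p [0.5995 0.0059 0.0953] r [-3.141e+00 -1.000e-03 -3.000e-03] q [ 0.335  0.309 -0.283  0.    -0.978  1.232] F [-0.5 -0.2 -0.4] w 0.0432 g 20.0
scene shaker_mouth [([0.702, 0.241, 0.099], 0.72), ([0.597, 0.003, 0.092], 0.65), ([0.778, 0.151, -0.002], 0.19)]
scene shaker [([0.601, 0.001, 0.001], 0.98), ([0.696, 0.243, 0.005], 0.79)]
scene cap [([0.602, 0.006, 0.108], 0.75), ([0.489, -0.033, 0.001], 0.68)]
0.7 326 360 299 353
0.61 303 331 200 232
```

```bash
python3 -m crank '[{"dx":0,"dy":0,"dz":-1.0,"wx":0,"wy":0,"wz":0},{"dx":-0.8,"dy":-4.5,"dz":-1.5,"wx":0,"wy":0,"wz":0},{"dx":-2.0,"dy":-10,"dz":-1.5,"wx":0,"wy":0,"wz":0},{"dx":-3.0,"dy":-16,"dz":-1.5,"wx":0,"wy":0,"wz":0},{"dx":-4.4,"dy":-21.5,"dz":-1.0,"wx":0,"wy":0,"wz":0},{"dx":-4.4,"dy":-23.2,"dz":2.5,"wx":0,"wy":0,"wz":0},{"dx":-4.4,"dy":-23.2,"dz":6.5,"wx":0,"wy":0,"wz":0},{"dx":-4.4,"dy":-23.2,"dz":8.5,"wx":0,"wy":0,"wz":0},{"dx":-4.4,"dy":-23.2,"dz":9.5,"wx":0,"wy":0,"wz":0},{"dx":-4.4,"dy":-23.2,"dz":10,"wx":0,"wy":0,"wz":0}]' 3.6 20
python3 -c "
from h import *
st();look('top',['cap','cap_grip','mat']);look('scene',['cap','mat'])"
```

```text
t: 16.7
eef_pos: [0.5563, 0.2381, -0.0049]
ee_rot: [-3.141, -0.0, -0.003]
force: [-0.2, 0.3, -1.1]
width: 0.0434
gripper_force: 20.0
t 16.7 p [ 0.5563  0.2381 -0.0049] r [-3.141e+00 -0.000e+00 -3.000e-03] q [ 0.727  0.43  -0.37   0.    -0.77   0.841] F [-0.2  0.3 -1.1] w 0.0434 g 20.0
top cap [([0.49, -0.034, -0.0], 0.61), ([0.558, 0.238, 0.004], 0.57), ([0.605, -0.007, 0.016], 0.31)]
top cap_grip [([0.491, -0.04, 0.022], 0.56), ([0.561, 0.232, 0.041], 0.41)]
top mat []
scene cap [([0.491, -0.033, -0.001], 0.81)]
scene mat []
```

```bash
python3 -m crank '[{"dx":0,"dy":0,"dz":0.1,"wx":0,"wy":0,"wz":0},{"dx":0,"dy":0,"dz":0.1,"wx":0,"wy":0,"wz":0},{"dx":0,"dy":0,"dz":0.1,"wx":0,"wy":0,"wz":0},{"dx":0,"dy":0,"dz":0.1,"wx":0,"wy":0,"wz":0},{"dx":0,"dy":0,"dz":-1.5,"wx":0,"wy":0,"wz":0},{"dx":0,"dy":0,"dz":-5.0,"wx":0,"wy":0,"wz":0},{"dx":0,"dy":0,"dz":-10,"wx":0,"wy":0,"wz":9},{"dx":0,"dy":0,"dz":-15,"wx":0,"wy":0,"wz":19},{"dx":0,"dy":0,"dz":-18,"wx":0,"wy":0,"wz":29},{"dx":0,"dy":0,"dz":-18,"wx":0,"wy":0,"wz":39}]' 8.0 20
cat >> h.py <<'E'
def tool(az,el,up=True):
    az,el=np.radians([az,el]);z=np.array([np.cos(az)*np.cos(el),np.sin(az)*np.cos(el),np.sin(el)])
    y=np.array([np.sin(az),-np.cos(az),0]);x=np.cross(y,z)
    return Ro.from_matrix(np.array([x,y,z]).T)
E
python3 -c "
from h import *
st();look('top',['cap','cap_grip','mat','shaker_mouth']);look('scene',['cap','mat','shaker','shaker_mouth'])
R=tool(-60,-20);z=R.as_matrix()[:,2]
G=np.array([.599,.0035,.052]);T=G+.059*z
print('x tool',R.as_matrix()[:,0]);print(T)
to(T-.09*z+[0,0,.06],R); to(T-.09*z,R);to(T,R)
"
```

```text
t: 18.3
eef_pos: [0.5575, 0.2389, 0.1797]
ee_rot: [-3.135, -0.002, -0.689]
force: [-0.9, -0.5, -0.7]
width: 0.0803
gripper_force: 0.0
t 18.3 p [0.5575 0.2389 0.1797] r [-3.135e+00 -2.000e-03 -6.890e-01] q [ 7.270e-01  2.470e-01 -1.630e-01  1.000e-03 -1.154e+00  1.540e-01] F [-0.9 -0.5 -0.7] w 0.0803 g 0.0
top cap [([0.556, 0.237, 0.002], 0.94), ([0.493, -0.034, -0.003], 0.68)]
top cap_grip [([0.492, -0.039, 0.023], 0.96), ([0.561, 0.233, 0.04], 0.72)]
top mat [([0.552, 0.238, -0.0], 0.7), ([0.399, 0.002, -0.002], 0.66)]
top shaker_mouth [([0.6, 0.006, 0.093], 0.89), ([0.7, 0.244, 0.094], 0.73)]
scene cap [([0.491, -0.035, 0.003], 0.83), ([0.558, 0.241, 0.006], 0.68), ([0.77, -0.114, 0.002], 0.44)]
scene mat [([0.403, 0.007, -0.002], 0.49)]
scene shaker [([0.597, 0.003, 0.003], 0.85), ([0.7, 0.245, -0.001], 0.85)]
scene shaker_mouth [([0.704, 0.242, 0.1], 0.76), ([0.597, 0.001, 0.095], 0.57), ([0.775, 0.147, -0.002], 0.51)]
x tool [ 0.17101007 -0.29619813  0.93969262]
[ 0.62672093 -0.04451406  0.03182081]
cm [15.41 14.41  5.2 ] deg [-12.7  69.2  18.2]
cm [15.41 14.41 11.2 ] deg [-12.7  69.2  18.2]
cm [23.31 17.42 14.28] deg [-12.7  69.2  18.2]
```

```bash
python3 -m crank '[{"dx":0,"dy":0,"dz":0,"wx":-1.7,"wy":9.5,"wz":2.5},{"dx":2,"dy":2,"dz":0,"wx":-3.4,"wy":19,"wz":5},{"dx":5,"dy":4,"dz":0.5,"wx":-5.1,"wy":28.5,"wz":7.5},{"dx":8,"dy":7,"dz":1.5,"wx":-6.8,"wy":38,"wz":10},{"dx":11,"dy":10,"dz":2.5,"wx":-8.5,"wy":47.5,"wz":12.5},{"dx":13,"dy":12,"dz":4,"wx":-10.2,"wy":57,"wz":15},{"dx":15.4,"dy":14.4,"dz":5.2,"wx":-11.9,"wy":65,"wz":17.5},{"dx":15.4,"dy":14.4,"dz":5.2,"wx":-12.7,"wy":69.2,"wz":18.2},{"dx":15.4,"dy":14.4,"dz":5.2,"wx":-12.7,"wy":69.2,"wz":18.2},{"dx":15.4,"dy":14.4,"dz":5.2,"wx":-12.7,"wy":69.2,"wz":18.2}]' 8.0 20
python3 -c "
from h import *
st()
R=tool(-60,-20);z=R.as_matrix()[:,2]
G=np.array([.599,.0035,.052]);T=G+.059*z
to(T-.09*z+[0,0,.06],R); to(T-.09*z,R);to(T,R)
"
```

```text
t: 20.05
eef_pos: [0.5846, 0.0295, 0.1229]
ee_rot: [-3.139, -1.22, -1.049]
force: [1.0, 0.2, -0.2]
width: 0.08
gripper_force: 0.0
t 20.05 p [0.5846 0.0295 0.1229] r [-3.139 -1.22  -1.049] q [ 0.903  0.548 -0.933  1.163 -1.255 -1.484] F [ 1.   0.2 -0.2] w 0.08 g 0.0
cm [-0.01  0.05  0.07] deg [-0.   0.1 -0. ]
cm [-5.64  0.06  2.13] deg [-0.   0.1 -0. ]
cm [-5.63  0.06 11.13] deg [-0.   0.1 -0. ]
```

```bash
python3 -m crank '[{"dx":-0.8,"dy":0,"dz":2.5,"wx":0,"wy":0,"wz":0},{"dx":-2.0,"dy":0,"dz":5,"wx":0,"wy":0,"wz":0},{"dx":-3.5,"dy":0,"dz":7.5,"wx":0,"wy":0,"wz":0},{"dx":-4.8,"dy":0,"dz":10,"wx":0,"wy":0,"wz":0},{"dx":-5.6,"dy":0,"dz":11.1,"wx":0,"wy":0,"wz":0},{"dx":-5.6,"dy":0,"dz":11.1,"wx":0,"wy":0,"wz":0},{"dx":-5.6,"dy":0,"dz":11.1,"wx":0,"wy":0,"wz":0},{"dx":-5.6,"dy":0,"dz":11.1,"wx":0,"wy":0,"wz":0},{"dx":-5.6,"dy":0,"dz":11.1,"wx":0,"wy":0,"wz":0},{"dx":-5.6,"dy":0,"dz":11.1,"wx":0,"wy":0,"wz":0}]' 8.0 20
python3 -c "
from h import *
st()
look('scene',['shaker','shaker_mouth']);look('top',['shaker_mouth']);
b=arm.grab_frame('scene')[140:240,250:380]
cv2.imwrite('pics/w7.png',cv2.resize(b,(780,600),interpolation=cv2.INTER_CUBIC)[...,::-1])"
```

```text
t: 21.3
eef_pos: [0.627, -0.0443, 0.0325]
ee_rot: [-3.139, -1.222, -1.05]
force: [-0.2, -0.8, 0.4]
width: 0.0799
gripper_force: 0.0
t 21.3 p [ 0.627  -0.0443  0.0325] r [-3.139 -1.222 -1.05 ] q [ 0.621  0.701 -0.991  1.519 -1.213 -1.7  ] F [-0.2 -0.8  0.4] w 0.0799 g 0.0
scene shaker [([0.601, 0.002, 0.005], 0.8), ([0.698, 0.245, -0.001], 0.72)]
scene shaker_mouth [([0.597, 0.004, 0.092], 0.82), ([0.698, 0.242, 0.099], 0.77), ([0.776, -0.004, -0.004], 0.48)]
top shaker_mouth [([0.597, 0.008, 0.092], 0.91), ([0.699, 0.248, 0.095], 0.84)]
```

View pics/w7.png

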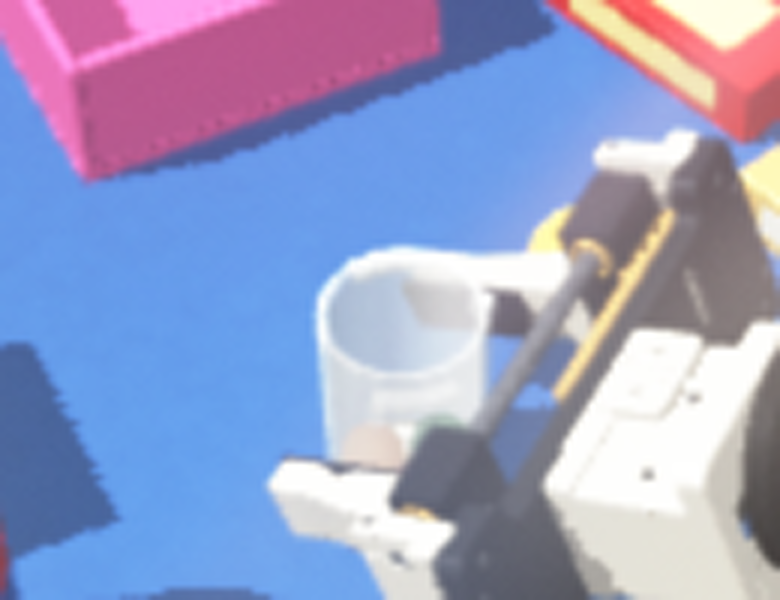

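```bash
python3 -m crank '[{"dx":0,"dy":0,"dz":0,"wx":0,"wy":0,"wz":0},{"dx":0,"dy":0,"dz":0,"wx":0,"wy":0,"wz":0},{"dx":0,"dy":0,"dz":0,"wx":0,"wy":0,"wz":0},{"dx":0,"dy":0,"dz":0,"wx":0,"wy":0,"wz":0},{"dx":0,"dy":0,"dz":0,"wx":0,"wy":0,"wz":0},{"dx":0.9,"dy":0,"dz":-0.3,"wx":0,"wy":0,"wz":0},{"dx":2.8,"dy":0,"dz":-1.0,"wx":0,"wy":0,"wz":0},{"dx":5.6,"dy":0,"dz":-2.1,"wx":0,"wy":0,"wz":0},{"dx":8.5,"dy":0,"dz":-3.1,"wx":0,"wy":0,"wz":0},{"dx":9.4,"dy":0,"dz":-3.4,"wx":0,"wy":0,"wz":0}]' 4.5 25
python3 -c "
from h import *
st();look('scene',['shaker','shaker_mouth','carton']);look('top',['shaker_mouth','carton'])
R=tool(-90,-20);z=R.as_matrix()[:,2];j=tool(-60,-20).inv().apply([0,0,1])
C=np.array([.541,-.252,0])
for phi in (0,-60,-90,-120,-150):
  Rf=R*Ro.from_euler('z',phi,degrees=True);u=Rf.apply(j)
  uf=(R*Ro.from_euler('z',-150,degrees=True)).apply(j);h=uf*[1,1,0];h/=np.linalg.norm(h)
  G=C-.02*h-.043*uf*[1,1,0];G[2]=.155;T=G+.059*z
  print(phi,'u',u.round(2),'mouth',(G+.043*u).round(3),'G',G.round(3));to(T,Rf)
"
```

```text
t: 22.85
eef_pos: [0.627, -0.0446, 0.1338]
ee_rot: [-3.133, -1.221, -1.056]
force: [-0.1, 0.6, -2.7]
width: 0.0538
gripper_force: 25.0
t 22.85 p [ 0.627  -0.0446  0.1338] r [-3.133 -1.221 -1.056] q [ 0.662  0.511 -0.977  1.404 -1.233 -1.488] F [-0.1  0.6 -2.7] w 0.0538 g 25.0
scene shaker [([0.698, 0.242, 0.002], 0.74), ([0.599, 0.004, 0.107], 0.61)]
scene shaker_mouth [([0.701, 0.241, 0.101], 0.77), ([0.599, 0.004, 0.194], 0.65)]
scene carton [([0.539, -0.25, -0.002], 0.61)]
top shaker_mouth [([0.7, 0.246, 0.094], 0.97), ([0.597, 0.006, 0.189], 0.94), ([0.605, 0.018, 0.105], 0.68)]
top carton [([0.543, -0.253, 0.001], 0.84)]
0 u [-0. -0.  1.] mouth [ 0.508 -0.294  0.198] G [ 0.508 -0.294  0.155]
cm [ 7.29 25.43 19.07] deg [-28.1  -0.   10.3]
-60 u [0.81 0.16 0.56] mouth [ 0.543 -0.287  0.179] G [ 0.508 -0.294  0.155]
cm [ 7.29 25.43 19.07] deg [-25.1 -14.5 -48.5]
-90 u [0.94 0.32 0.12] mouth [ 0.549 -0.28   0.16 ] G [ 0.508 -0.294  0.155]
cm [ 7.29 25.43 19.07] deg [-21.5 -21.5 -77.8]
-120 u [ 0.81  0.48 -0.32] mouth [ 0.543 -0.273  0.141] G [ 0.508 -0.294  0.155]
cm [ 7.29 25.43 19.07] deg [ -16.4  -28.4 -107. ]
-150 u [ 0.47  0.6  -0.65] mouth [ 0.529 -0.268  0.127] G [ 0.508 -0.294  0.155]
cm [ 7.29 25.43 19.07] deg [  -9.4  -35.1 -136. ]
```

```bash
python3 -m crank '[{"dx":0.5,"dy":1.5,"dz":1.0,"wx":-1,"wy":0,"wz":0},{"dx":1.4,"dy":5,"dz":3.5,"wx":-5,"wy":0,"wz":1.5},{"dx":2.5,"dy":9,"dz":6.4,"wx":-9,"wy":0,"wz":3},{"dx":3.6,"dy":13,"dz":9.3,"wx":-13,"wy":0,"wz":4.5},{"dx":4.6,"dy":17,"dz":12.1,"wx":-17,"wy":0,"wz":6},{"dx":5.7,"dy":21,"dz":15,"wx":-21.5,"wy":0,"wz":8},{"dx":6.5,"dy":24,"dz":17.1,"wx":-26,"wy":0,"wz":9.5},{"dx":7.0,"dy":25.9,"dz":18.4,"wx":-28,"wy":0,"wz":10.3},{"dx":7.0,"dy":25.9,"dz":18.4,"wx":-28,"wy":0,"wz":10.3},{"dx":7.0,"dy":25.9,"dz":18.4,"wx":-28,"wy":0,"wz":10.3}]' 4.5 25
python3 -c "
from h import *
st()
R=tool(-90,-20);to([.5,-.29-.0554,.155-.0202],R)"
```

```text
t: 24.45
eef_pos: [0.5011, -0.3449, 0.1348]
ee_rot: [-3.138, -1.221, -1.573]
force: [0.3, -0.4, -2.3]
width: 0.0537
gripper_force: 25.0
t 24.45 p [ 0.5011 -0.3449  0.1348] r [-3.138 -1.221 -1.573] q [ 0.165  0.492 -1.017  1.386 -1.232 -1.507] F [ 0.3 -0.4 -2.3] w 0.0537 g 25.0
cm [0.02 0.11 0.04] deg [-0.1  0.  -0. ]
```

```bash
python3 -m crank '[{"dx":0,"dy":0,"dz":0,"wx":0,"wy":0,"wz":-10},{"dx":0,"dy":0,"dz":0,"wx":0,"wy":0,"wz":-20},{"dx":0,"dy":0,"dz":0,"wx":0,"wy":0,"wz":-30},{"dx":0,"dy":0,"dz":0,"wx":0,"wy":0,"wz":-40},{"dx":0,"dy":0,"dz":0,"wx":0,"wy":0,"wz":-50},{"dx":0,"dy":0,"dz":0,"wx":0,"wy":0,"wz":-60},{"dx":0,"dy":0,"dz":0,"wx":0,"wy":0,"wz":-70},{"dx":0,"dy":0,"dz":0,"wx":0,"wy":0,"wz":-79},{"dx":0,"dy":0,"dz":0,"wx":0,"wy":0,"wz":-87},{"dx":0,"dy":0,"dz":0,"wx":0,"wy":0,"wz":-94}]' 4.5 25
python3 -m crank '[{"dx":0,"dy":0,"dz":0,"wx":0,"wy":0,"wz":-5},{"dx":0,"dy":0,"dz":0,"wx":0,"wy":0,"wz":-10},{"dx":0,"dy":0,"dz":0,"wx":0,"wy":0,"wz":-16},{"dx":0,"dy":0,"dz":0,"wx":0,"wy":0,"wz":-24},{"dx":0,"dy":0,"dz":0,"wx":0,"wy":0,"wz":-33},{"dx":0,"dy":0,"dz":0,"wx":0,"wy":0,"wz":-42},{"dx":0,"dy":0,"dz":0,"wx":0,"wy":0,"wz":-50},{"dx":0,"dy":0,"dz":0,"wx":0,"wy":0,"wz":-56},{"dx":0,"dy":0,"dz":0,"wx":0,"wy":0,"wz":-60},{"dx":0,"dy":0,"dz":0,"wx":0,"wy":0,"wz":-60}]' 4.5 25
python3 -c "
from h import *
st()
for c in ('top','scene'): look(c,['sweet0_center','sweet1_center','sweet2_center','carton'],2)"
```

```text
t: 25.7
eef_pos: [0.5019, -0.3439, 0.1349]
ee_rot: [1.921, 0.068, 0.029]
force: [-0.4, -0.2, -2.3]
width: 0.0538
gripper_force: 25.0
t: 26.95
eef_pos: [0.5019, -0.344, 0.135]
ee_rot: [2.262, 1.003, 0.614]
force: [-0.5, -0.3, -2.7]
width: 0.0536
gripper_force: 25.0
t 26.95 p [ 0.5019 -0.344   0.135 ] r [2.262 1.003 0.614] q [ 0.167  0.492 -1.016  1.386 -1.232  1.18 ] F [-0.5 -0.3 -2.7] w 0.0536 g 25.0
top sweet0_center [([0.58, -0.194, 0.015], 0.63), ([0.517, -0.259, 0.124], 0.47)]
top sweet1_center [([0.606, -0.201, 0.018], 0.63)]
top sweet2_center [([0.596, -0.228, 0.013], 0.65), ([0.61, -0.207, 0.006], 0.55)]
top carton [([0.544, -0.255, -0.002], 0.66), ([0.61, -0.205, 0.005], 0.41)]
scene sweet0_center [([0.521, -0.263, 0.125], 0.3)]
scene sweet1_center [([0.561, 0.237, 0.004], 0.33)]
scene sweet2_center []
scene carton [([0.539, -0.249, -0.001], 0.78), ([0.767, -0.114, 0.0], 0.73)]
```

```bash
python3 -m crank '[{"dx":0,"dy":0,"dz":0,"wx":0,"wy":0,"wz":10},{"dx":0,"dy":0,"dz":0,"wx":0,"wy":0,"wz":20},{"dx":0,"dy":0,"dz":0,"wx":0,"wy":0,"wz":30},{"dx":0,"dy":0,"dz":0,"wx":0,"wy":0,"wz":40},{"dx":0,"dy":0,"dz":0,"wx":0,"wy":0,"wz":50},{"dx":0,"dy":0,"dz":0,"wx":0,"wy":0,"wz":60},{"dx":0,"dy":0,"dz":0,"wx":0,"wy":0,"wz":70},{"dx":0,"dy":0,"dz":0,"wx":0,"wy":0,"wz":80},{"dx":0,"dy":0,"dz":0,"wx":0,"wy":0,"wz":90},{"dx":0,"dy":0,"dz":0,"wx":0,"wy":0,"wz":100}]' 4.5 25
python3 -m crank '[{"dx":0,"dy":0,"dz":0,"wx":0,"wy":0,"wz":10},{"dx":0,"dy":0,"dz":0,"wx":0,"wy":0,"wz":20},{"dx":0,"dy":0,"dz":0,"wx":0,"wy":0,"wz":30},{"dx":0,"dy":0,"dz":0,"wx":0,"wy":0,"wz":40},{"dx":0,"dy":0,"dz":0,"wx":0,"wy":0,"wz":48},{"dx":0,"dy":0,"dz":0,"wx":0,"wy":0,"wz":54},{"dx":0,"dy":0,"dz":0,"wx":0,"wy":0,"wz":54},{"dx":0,"dy":0,"dz":0,"wx":0,"wy":0,"wz":54},{"dx":0,"dy":0,"dz":0,"wx":0,"wy":0,"wz":54},{"dx":0,"dy":0,"dz":0,"wx":0,"wy":0,"wz":54}]' 4.5 25
python3 -c "
from h import *
st()
look('top',['sweet0_center','sweet1_center','sweet2_center','shaker_mouth'],2);look('scene',['shaker','shaker_mouth'],2)
to([.627,-.0446,.135],tool(-60,-20))"
```

```text
t: 28.7
eef_pos: [0.5014, -0.3448, 0.135]
ee_rot: [1.997, -0.592, -0.245]
force: [-0.2, -0.8, -3.2]
width: 0.0536
gripper_force: 25.0
t: 29.95
eef_pos: [0.5014, -0.3448, 0.135]
ee_rot: [-3.137, -1.221, -1.573]
force: [-0.4, -0.2, -3.5]
width: 0.054
gripper_force: 25.0
t 29.95 p [ 0.5014 -0.3448  0.135 ] r [-3.137 -1.221 -1.573] q [ 0.165  0.492 -1.016  1.386 -1.232 -1.507] F [-0.4 -0.2 -3.5] w 0.054 g 25.0
top sweet0_center [([0.578, -0.197, 0.016], 0.5)]
top sweet1_center [([0.604, -0.199, 0.018], 0.41), ([0.391, 0.134, -0.004], 0.28)]
top sweet2_center [([0.503, -0.285, 0.102], 0.72), ([0.597, -0.224, 0.017], 0.53)]
top shaker_mouth [([0.7, 0.246, 0.097], 0.84), ([0.502, -0.285, 0.194], 0.56)]
scene shaker [([0.698, 0.245, 0.002], 0.85)]
scene shaker_mouth [([0.699, 0.24, 0.102], 0.77), ([0.501, -0.288, 0.195], 0.57)]
cm [-10.3  -12.62 -28.16] deg [ 28.    0.  -10.3]
```

```bash
python3 -c "
from h import *
a=arm.grab_frame('top')[180:290,400:510];b=arm.grab_frame('scene')[70:180,220:350]
cv2.imwrite('pics/w8.png',np.hstack([cv2.resize(a,(400,400),interpolation=cv2.INTER_CUBIC),cv2.resize(b,(400,400),interpolation=cv2.INTER_CUBIC)])[...,::-1])"
```

```text
(no output)
```

View pics/w8.png

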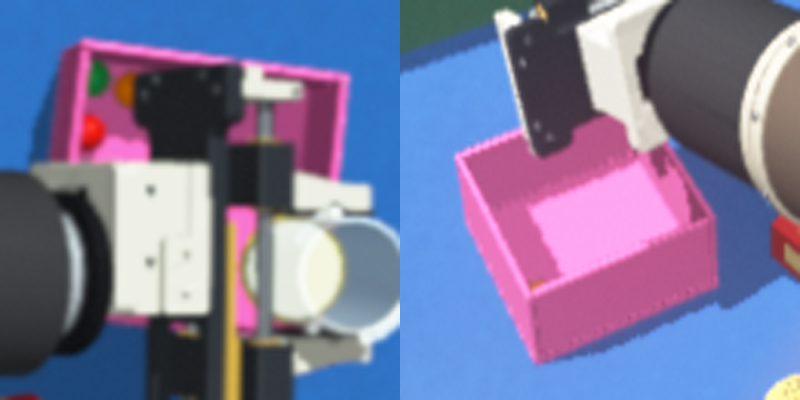

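The crop shows the green, orange and red sweets in the carton corner at crop (95,80), (125,90) and (90,130), and the jar is empty. I'll carry it back now.

```bash
python3 -m crank '[{"dx":-0.6,"dy":-0.8,"dz":-1.8,"wx":1,"wy":0,"wz":0},{"dx":-2.0,"dy":-2.5,"dz":-5.5,"wx":5,"wy":0,"wz":-2},{"dx":-3.5,"dy":-4.3,"dz":-9.5,"wx":9,"wy":0,"wz":-3.5},{"dx":-5,"dy":-6.1,"dz":-13.7,"wx":13.5,"wy":0,"wz":-5},{"dx":-6.5,"dy":-8,"dz":-17.8,"wx":18,"wy":0,"wz":-6.5},{"dx":-8,"dy":-9.8,"dz":-21.9,"wx":22.5,"wy":0,"wz":-8.3},{"dx":-9.4,"dy":-11.5,"dz":-25.6,"wx":26,"wy":0,"wz":-9.6},{"dx":-10.3,"dy":-12.6,"dz":-28.2,"wx":28,"wy":0,"wz":-10.3},{"dx":-10.3,"dy":-12.6,"dz":-28.2,"wx":28,"wy":0,"wz":-10.3},{"dx":-10.3,"dy":-12.6,"dz":-28.2,"wx":28,"wy":0,"wz":-10.3}]' 4.5 25
python3 -c "
from h import *
st()
to([.627,-.0444,.0330],tool(-60,-20))"
```

```text
t: 31.7
eef_pos: [0.6265, -0.0449, 0.1351]
ee_rot: [-3.141, -1.222, -1.049]
force: [0.0, -0.2, -2.9]
width: 0.0536
gripper_force: 25.0
t 31.7 p [ 0.6265 -0.0449  0.1351] r [-3.141 -1.222 -1.049] q [ 0.664  0.51  -0.976  1.398 -1.235 -1.482] F [ 0.  -0.2 -2.9] w 0.0536 g 25.0
cm [-9.6  -0.07  3.48] deg [ 0.1 -0.  -0. ]
```

```bash
python3 -m crank '[{"dx":-1.5,"dy":0,"dz":0.5,"wx":0,"wy":0,"wz":0},{"dx":-3.8,"dy":0,"dz":1.4,"wx":0,"wy":0,"wz":0},{"dx":-6.2,"dy":0,"dz":2.3,"wx":0,"wy":0,"wz":0},{"dx":-8,"dy":0,"dz":2.9,"wx":0,"wy":0,"wz":0},{"dx":-9,"dy":0,"dz":3.3,"wx":0,"wy":0,"wz":0},{"dx":-9.3,"dy":0,"dz":3.4,"wx":0,"wy":0,"wz":0},{"dx":-9.5,"dy":0,"dz":3.5,"wx":0,"wy":0,"wz":0},{"dx":-9.6,"dy":0,"dz":3.5,"wx":0,"wy":0,"wz":0},{"dx":-9.6,"dy":0,"dz":3.5,"wx":0,"wy":0,"wz":0},{"dx":-9.6,"dy":0,"dz":3.5,"wx":0,"wy":0,"wz":0}]' 4.5 25
python3 -c "
from h import *
st();look('scene',['shaker','shaker_mouth'],2);look('top',['shaker_mouth'],2)"
```

```text
t: 32.95
eef_pos: [0.627, -0.0441, 0.0334]
ee_rot: [-3.138, -1.222, -1.051]
force: [-0.5, 0.5, -3.3]
width: 0.0537
gripper_force: 25.0
t 32.95 p [ 0.627  -0.0441  0.0334] r [-3.138 -1.222 -1.051] q [ 0.622  0.699 -0.99   1.516 -1.213 -1.698] F [-0.5  0.5 -3.3] w 0.0537 g 25.0
scene shaker [([0.598, 0.0, 0.004], 0.91), ([0.698, 0.241, 0.004], 0.63)]
scene shaker_mouth [([0.702, 0.242, 0.096], 0.93), ([0.598, 0.005, 0.096], 0.71)]
top shaker_mouth [([0.699, 0.246, 0.094], 0.93), ([0.6, 0.006, 0.093], 0.91)]
```

```bash
python3 -m crank '[{"dx":-0.1,"dy":0,"dz":0.03,"wx":0,"wy":0,"wz":0},{"dx":-0.1,"dy":0,"dz":0.03,"wx":0,"wy":0,"wz":0},{"dx":-0.1,"dy":0,"dz":0.03,"wx":0,"wy":0,"wz":0},{"dx":-0.1,"dy":0,"dz":0.03,"wx":0,"wy":0,"wz":0},{"dx":-0.1,"dy":0,"dz":0.03,"wx":0,"wy":0,"wz":0},{"dx":-0.1,"dy":0,"dz":0.03,"wx":0,"wy":0,"wz":0},{"dx":-0.1,"dy":0,"dz":0.03,"wx":0,"wy":0,"wz":0},{"dx":-0.1,"dy":0,"dz":0.03,"wx":0,"wy":0,"wz":0},{"dx":-0.1,"dy":0,"dz":0.03,"wx":0,"wy":0,"wz":0},{"dx":-0.1,"dy":0,"dz":0.03,"wx":0,"wy":0,"wz":0}]' 4.5 25
```

```text
t: 34.45
eef_pos: [0.627, -0.0442, 0.0322]
ee_rot: [-3.139, -1.222, -1.05]
force: [-0.2, -0.2, 3.9]
width: 0.0536
gripper_force: 25.0
```

```bash
python3 -m crank '[{"dx":0,"dy":0,"dz":0,"wx":0,"wy":0,"wz":0},{"dx":0,"dy":0,"dz":0,"wx":0,"wy":0,"wz":0},{"dx":0,"dy":0,"dz":0,"wx":0,"wy":0,"wz":0},{"dx":0,"dy":0,"dz":0,"wx":0,"wy":0,"wz":0},{"dx":0,"dy":0,"dz":0,"wx":0,"wy":0,"wz":0},{"dx":0.8,"dy":0,"dz":-1.1,"wx":0,"wy":0,"wz":0},{"dx":2.1,"dy":0,"dz":-3.6,"wx":0,"wy":0,"wz":0},{"dx":3.6,"dy":0,"dz":-6.1,"wx":0,"wy":0,"wz":0},{"dx":4.8,"dy":0,"dz":-8.6,"wx":0,"wy":0,"wz":0},{"dx":5.6,"dy":0,"dz":-11,"wx":0,"wy":0,"wz":0}]' 8.0 25
python3 -c "
from h import *
st();look('scene',['shaker','shaker_mouth','cap'],3);look('top',['shaker_mouth','cap','sweet0_center','sweet1_center','sweet2_center','carton'],2)
look('top',['drink_can','jam_jar','tea_box','coin_dish','soap_bar'],1)"
```

```text
t: 35.7
eef_pos: [0.5841, 0.0297, 0.1234]
ee_rot: [-3.138, -1.221, -1.051]
force: [-0.5, 0.2, 1.0]
width: 0.0799
gripper_force: 0.0
t 35.7 p [0.5841 0.0297 0.1234] r [-3.138 -1.221 -1.051] q [ 0.905  0.547 -0.933  1.161 -1.256 -1.484] F [-0.5  0.2  1. ] w 0.0799 g 0.0
scene shaker [([0.703, 0.243, 0.004], 0.72), ([0.6, 0.002, 0.004], 0.57)]
scene shaker_mouth [([0.596, 0.004, 0.094], 0.97), ([0.701, 0.243, 0.099], 0.89)]
scene cap [([0.558, 0.24, -0.0], 0.77), ([0.601, 0.007, 0.095], 0.64), ([0.491, -0.037, 0.001], 0.55)]
top shaker_mouth [([0.599, 0.009, 0.09], 0.8), ([0.702, 0.246, 0.098], 0.7)]
top cap [([0.489, -0.033, -0.002], 0.83), ([0.555, 0.241, 0.004], 0.79)]
top sweet0_center [([0.581, -0.198, 0.013], 0.65), ([0.597, 0.007, 0.092], 0.32)]
top sweet1_center [([0.607, -0.2, 0.019], 0.41)]
top sweet2_center [([0.597, -0.224, 0.019], 0.43)]
top carton [([0.544, -0.254, -0.001], 0.63)]
top drink_can [([0.775, -0.007, -0.003], 0.58)]
top jam_jar [([0.778, 0.149, 0.001], 0.81)]
top tea_box [([0.398, 0.001, 0.002], 0.7)]
top coin_dish [([0.394, 0.134, -0.002], 0.84)]
top soap_bar [([0.4, 0.001, -0.001], 0.8)]
```

All in place: shaker upright at its spot, cap on the mat, three sweets in the carton, other goods unmoved.

```bash
python3 -c "
from station import arm
print(arm.job_done())"
```

```text
the job is handed in; nothing more can be done
None
```

The job is handed in at about 36 s: the cap lies on the cork mat, all three sweets are in the pink carton, the empty shaker stands upright again, and every bystander I re-checked was unmoved (I did not re-check the tea box and biscuit pack).

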